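Run a fingertip round the stirrer's speed rail to the pointer

TASK

Turn the stirrer up to its set speed: with the fingers shut and pointing down, come down on the green end of the sprung arc-shaped speed rail, press it down a little, and run the fingertips along the rail round to the orange pointer without letting up on the way and without ever pushing the rail down to its stop. Finish while holding: the program ends with the fingertips still resting on the rail at the pointer, pressing it lightly. Grip nothing and leave everything else on the bench alone.

Things in the scene. Friction and masses are not known exactly. Their poses are not given: they have to be found in the camera images.
- stirrer: Round white bench stirrer, fixed, 208 mm across; on its -x side a nose with a dark readout (face 129 mm from the centre). Origin: centre of its underside on the bench, z up. Flat deck 45 mm above the bench, a steel plate 78 mm across in its middle 3 mm higher. Round the plate runs the speed rail; there is no rail across the nose side.
- rail (a joint): How far the whole rail is pressed down, in m: 0 at rest, 0.012 at its stop. It moves only straight down, evenly, on springs: it starts to sink at about 1 N, takes 0.6 N more per mm (about 3.4 N at 4 mm, 8 N at the stop) and springs back when let go. Touch counts from 1 mm.
- rail_mid (a point): Point on the crown (top line) of the speed rail at rest, half way along it, on the stirrer's +x axis. The rail is a grey round bar 20 mm thick, bent to an arc of 70 mm centreline radius about the stirrer's vertical axis: from its green end at +120 degrees clockwise seen from above, through 0 here, to -120 degrees (stirrer's frame, from +x, counterclockwise positive).
- start_end (a point): Point on the crown of the rail at rest, in the middle of its green zero end (+115 degrees; the last 16 degrees of the rail are green), 61 mm above the bench and 16 mm above the deck. Fixed to the stirrer; it does not sink with the rail.
- set_point (a point): Point on the crown of the rail at rest beside the orange pointer, 61 mm above the bench, 70 mm from the stirrer's axis: where the fingertips must stop.
- halfway (a point): Point on the crown of the rail at rest 50 degrees before the orange pointer, on the side of the green end: the fingertips pass it on the way.
- pointer: Orange pointer, fixed for the run: two tabs 12 mm wide and 3 mm high on the stirrer's deck, one inside and one outside the rail, in one radial line. Origin: on the stirrer's axis at deck height; its x axis points out through the tabs. It stands 100 to 220 degrees along the rail from the green end's middle.
- brown_vial: Brown dropper vial with white cap, 22 mm across, 58 mm tall, upright on the bench; loose, to be left alone. Origin: centre of its underside.
- white_vial: White vial with orange cap, 22 mm across, 58 mm tall, upright on the bench; loose, to be left alone. Origin: centre of its underside.
- specimen_cup: White specimen cup with blue screw lid, 65 mm across, 65 mm tall; loose, to be left alone. Origin: centre of its underside.
- spray_bottle: Clear bottle with white flip cap, 52 mm across, 153 mm tall; loose, to be left alone. Origin: centre of its underside.
- tip_box: Yellow-lidded pipette tip box, 92 x 125 mm, 63 mm tall; loose, to be left alone. Origin: centre of its underside.
- tube_rack: Clear tube rack, 66 x 108 mm, 58 mm tall; loose, to be left alone. Origin: centre of its underside.
- red_tube: Red-capped sample tube, 15 mm across, 96 mm long, standing in the tube rack; loose, to be left alone. Origin: centre of its underside.
- purple_tube: Purple-capped sample tube, 15 mm across, 96 mm long, standing in the tube rack; loose, to be left alone. Origin: centre of its underside.

How it is judged (in metres and radians):
On the way, in this order (a step that is already met when the one before it is completed fails the run):
1. the fingertips press the rail at its green end (horizontal distance between the grasp point and start_end below 0.018 m and value of joint rail above 0.001 m and contact force between the fingers and stirrer above 0.3 N), for 0.1 s.
2. the fingertips pass along the pressed rail, 50 degrees before the pointer (horizontal distance between the grasp point and halfway below 0.018 m and value of joint rail above 0.001 m and contact force between the fingers and stirrer above 0.3 N), for 0.05 s.
At the end, for the whole second after the job is handed in: The fingertips rest on the rail within 15 mm (horizontally) of the point beside the orange pointer and keep it pressed by 1 to 11.2 mm, with a force of 0.5 to 12 N (horizontal distance between the grasp point and set_point below 0.015 m and value of joint rail between 0.001 and 0.0112 m and contact force between the fingers and stirrer between 0.5 and 12 N); the arm keeps its last pose, push and grip.
It fails at once if the rail is let up while the fingertips are low over it away from its green end (lifting off on the way, or coming down elsewhere) (value of joint rail below 0.0003 m and horizontal distance between the grasp point and start_end above 0.035 m and horizontal distance between the grasp point and stirrer below 0.09 m and z of the grasp point in the frame of stirrer below 0.093 m).
It fails at once if the rail is pushed down to its stop (value of joint rail above 0.0115 m).
It fails at once if the stirrer is pressed with more than 20 N (contact force between the arm and stirrer above 20 N).
It fails at once if another thing on the bench is moved by more than 15 mm (distance of any of brown_vial, white_vial, specimen_cup, spray_bottle, tip_box, tube_rack, red_tube, purple_tube from where it was at the start of the episode above 0.015 m).
It also fails if it takes over 58 s, if anything falls off the work surface, if the arm or the gripper's body presses on something with over 40 N, if the wrist force passes 120 N, or if a joint passes its speed limit or range.

ROBOT

A 6-joint arm with a two-finger parallel gripper is mounted at the origin on a cart in front of the work surface, level with it; the furniture and walls round the work are solid. World frame = base frame: x ahead of the robot, y to its left, z up, the work surface at z = 0. Lengths are in m, angles in degrees, forces in N, time in s.
With the tool pointing down it reaches from about 0.4 to 0.825 m from the base axis. Payload 7 kg.
Tool frame: the origin (TCP) lies midway between the tips of the shut fingers; the grasp point (between the pads) lies 19 mm behind it; z points along the fingers, y is the line along which they close (so a half turn about z gives the same grasp; the last joint's range is limited). The gripper opens to 88 mm and grips with 3 to 60 N. Pads are 19 mm wide; open, the fingers measure 130 mm over their backs; the gripper's body (78 mm by 193 mm) begins 47 mm behind the grasp point.
Start: joints at [92.997, 20.546, 0.682, 0, -70.136, -16.507], TCP at [0.158, 0.656, 0.197] pointing down, gripper open.
Joint ranges: [-176.03, 176.03], [-82.01, 121.73], [-58.28, 71.71], [-173.87, 95.51], [-174.79, -0.11], [-173.66, 173.66]. Speed limits (degrees/s): [136.94, 136.94, 172.46, 180, 180, 180].

INTERFACE

Orientations are given as [roll, pitch, yaw] about the fixed x, y, z axes, in that order (R = Rz(yaw) Ry(pitch) Rx(roll)).
In Python, from plant import r gives the robot as it stands. The module is installed in compiled form; this text tells all that it offers.
- The arm moves only by the tool play_rows, never from a script. Its argument "rows" is a list of rows, each an object with "slide": the shift along the tool's x, y, z as a fraction of full scale, a list of three; "delta_rot": the turn, a rotation vector about the tool's x, y, z as a fraction of full scale, a list of three; "fingers": the opening, from -1 (shut) to 1 (fully open). In form: [{"slide": [x, y, z], "delta_rot": [rx, ry, rz], "fingers": fingers}, ...]. A call has 1 to 8 rows; each row shifts and turns the commanded pose from where the row before left it, along the tool's axes as they then stand; what a row does not reach is not made up. Full scale, the value 1, is 0.15 m for a shift and 0.08 rad for a turn. A row lasts 1/8 s, in which the tool goes at most 62.5 mm and 10.7 degrees, less where a joint would pass 70% of its speed; a pose out of reach is approached as far as the arm can. A call with a number of a shift or a turn outside -1 to 1 is refused whole. A call with a gripper value outside its range is refused whole. The fingers move at their own pace and stop on an object; "squeeze" is the grip in N (left out, the last holds). Time passes only in rows, so rows that do not move let the fingers close. It gives the time, the measured TCP pose, the force, the opening and the grip force at its end, in the units of the state.
- r.get_state(): the state, without advancing time (a new reading comes with each control period).
- r.capture(name): name is "side" or "top"; returns a dict with "image" (420x560x3 uint8, blue, green, red), "fx", "fy", "cx", "cy" (pixels), "R" (3x3) and "t" (3): a world point X has camera coordinates R X + t. Camera axes: x right, y down, z forward; pixel columns grow to the right and rows downward; lengths in m; the calibration is good to about 2 mm. A picture is of the moment at which its call begins. There is no depth.
- r.close_job(): hands the job in; it is judged then, once.
The state is a dict: "time_s": time; "joints": joint angles; "qd": joint speeds; "joint_torque": joint torques, N m; "tcp_pos": TCP position; "eef_rot": TCP orientation; "contact_force": force on the tool from outside, world axes, zero at the start; "moment": the same for the moment, N m; "gripper_width": finger opening in m; "gripper_force": force on a finger pad.
Only numpy, scipy, OpenCV 4.12 (cv2) and the standard library are available. Lean on these libraries where they do the work, as an engineer would, in place of code of your own. Each camera call takes 0.05 s, during which the arm holds its last target. There are 200 camera calls.

## Working session

There is one attempt and no reset: what is moved stays moved. The work goes in short steps, Python scripts to look and compute and a tool call to move; the robot and the scene stay as the last step left them, time stands still between calls to the robot, and variables do not carry over. Pictures are saved under pics/ and viewed, at most 10 in all, crops included, and the job is handed in when it is done.

Besides the shell and the picture viewer there is one more tool, called after ">>>" as name(argument=value, ...), one argument or row to a line, values as JSON. play_rows: Moves the arm, as the interface text tells. Shift numbers are shares of 0.15 m and turn numbers shares of 0.08 rad, none past 1 either way. Its arguments: {"type":"object","properties":{"rows":{"type":"array"},"squeeze":{"type":"number"}},"required":["rows"]}

```bash
mkdir -p pics; python3 - <<'E'
from plant import r
import cv2,json,pickle
for n in("top","side"):
    c=r.capture(n); pickle.dump(c,open(n+'.pkl','wb')); cv2.imwrite(f'pics/{n}0.png',c["image"])
    print(n,c["fx"],c["cx"],c["cy"],c["R"],c["t"])
print(r.get_state())
E
```

```text
top 440.15961602290605 282.83341427127084 211.01700720488532 [[-0.01380347 -0.99988774  0.00582792]
 [-0.99129521  0.01292118 -0.13102231]
 [ 0.13093229 -0.00758576 -0.99136229]] [0.02544026 0.59377746 1.49113721]
side 404.1107261915253 274.16769350326217 207.0085408266456 [[ 0.99264308 -0.11987267  0.01703712]
 [-0.06290735 -0.63083904 -0.77335941]
 [ 0.10345234  0.7665981  -0.63373888]] [-0.55793566  0.10790749  1.14283934]
{'time_s': 0.1, 'joints': array([ 9.29979815e+01,  2.05891124e+01,  6.38686181e-01, -1.99979203e-02,
       -7.01352430e+01, -1.65056065e+01]), 'qd': array([-0.06654886, -0.17525043,  0.07778389,  0.06049727,  0.00252759,
        0.00046257]), 'joint_torque': array([-3.01361659e-03, -5.84163594e+01,  2.93748450e+01,  7.01551393e+00,
        1.01505843e-02, -5.04142486e-05]), 'tcp_pos': array([0.15758052, 0.655846  , 0.19588663]), 'eef_rot': array([ 1.79912519e+02, -6.31653550e-03, -1.35144296e+01]), 'contact_force': array([-0.51880074,  0.15892123, -0.3172423 ]), 'moment': array([0.03648422, 0.03630939, 0.03903134]), 'gripper_force': 0.0, 'gripper_width': 0.0879383814724661}
```

View pics/top0.png

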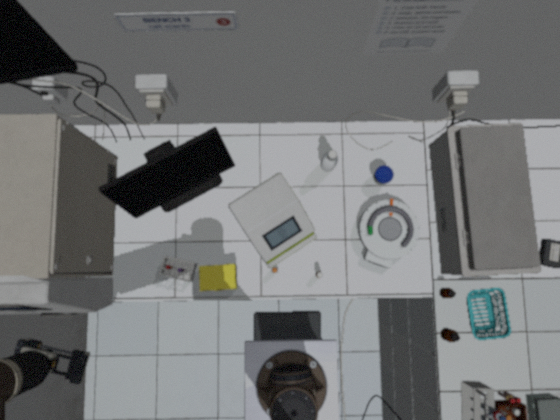

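View pics/side0.png

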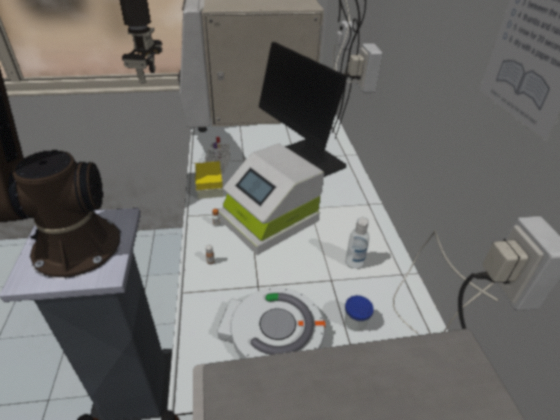

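The top view shows the stirrer at about (388,229) with its green end at (369,230) and the pointer near (391,205). In the side view the green end is at (272,297) and the pointer near (312,323). I'll enlarge both.

```bash
python3 - <<'E'
import cv2,pickle,numpy as np
t=pickle.load(open('top.pkl','rb'))["image"][185:275,340:440]
s=pickle.load(open('side.pkl','rb'))["image"][280:370,210:340]
cv2.imwrite('pics/tc.png',cv2.resize(t,None,fx=6,fy=6,interpolation=cv2.INTER_CUBIC))
cv2.imwrite('pics/sc.png',cv2.resize(s,None,fx=6,fy=6,interpolation=cv2.INTER_CUBIC))
E
```

```text
(no output)
```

View pics/tc.png

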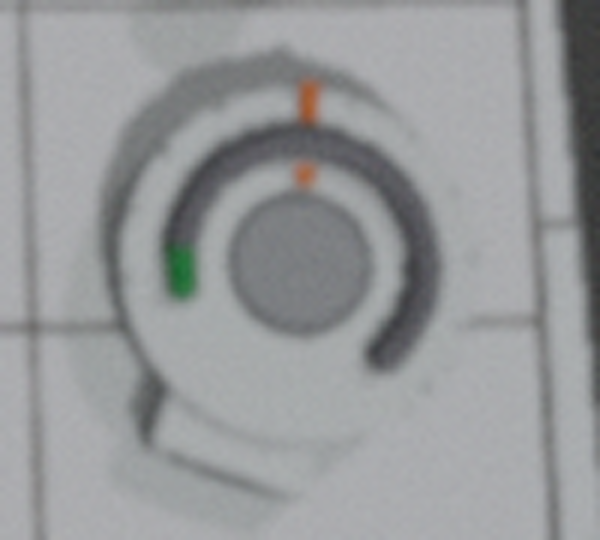

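View pics/sc.png

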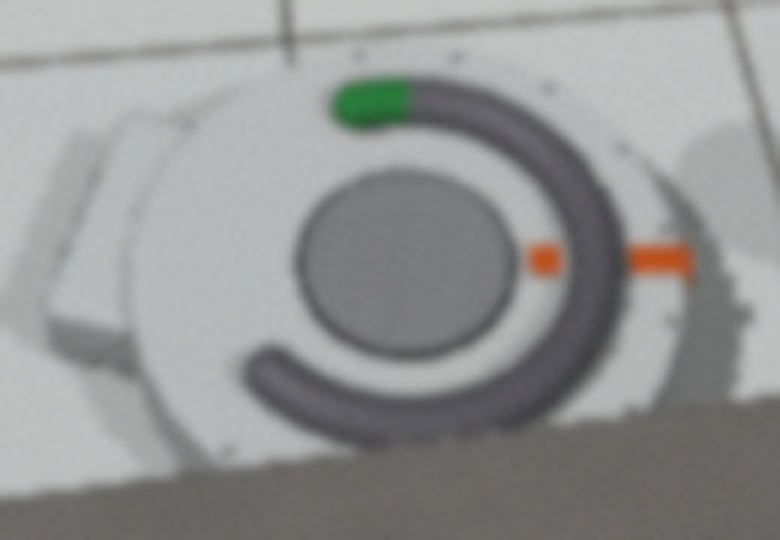

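Top crop: plate centre (301,264), green middle (181,271), tabs (309,102) and (304,176). Side crop: plate centre (407,263), green (372,103), tabs (662,260) and (545,261).

```bash
cat > m.py <<'E'
import pickle,numpy as np
def ray(n,U,V,z):
    c=pickle.load(open(n+'.pkl','rb')); o={'top':(340,185),'side':(210,280)}[n]
    u=o[0]+(U+.5)/6-.5; v=o[1]+(V+.5)/6-.5
    d=c["R"].T@[(u-c["cx"])/c["fx"],(v-c["cy"])/c["fy"],1]; C=-c["R"].T@c["t"]
    return (C+d*(z-C[2])/d[2])[:2]
E
python3 - <<'E'
from m import *
P={'top':dict(c=(301,264),g=(181,271),o=(309,102),i=(304,176),e=(382,357)),'side':dict(c=(407,263),g=(372,103),o=(662,260),i=(545,261),e=(268,371))}
for n in P:
    q={k:ray(n,*p,.061 if k in'ge' else .048) for k,p in P[n].items()}
    for k,x in q.items():
        d=x-q['c']; print(n,k,x.round(4),np.hypot(*d).round(4),np.degrees(np.arctan2(d[1],d[0])).round(1))
    d=q['o']-q['i']; print('tabdir',np.degrees(np.arctan2(d[1],d[0])))
E
```

```text
top c [ 0.5271 -0.3496] 0.0 0.0
top g [ 0.5229 -0.2779] 0.0719 93.4
top o [ 0.621  -0.3586] 0.0943 -5.4
top i [ 0.5779 -0.3537] 0.051 -4.6
top e [ 0.4725 -0.3899] 0.0678 -143.6
tabdir -6.453587782838616
side c [ 0.5262 -0.3504] 0.0 0.0
side g [ 0.5204 -0.2861] 0.0646 95.1
side o [ 0.6206 -0.3594] 0.0948 -5.4
side i [ 0.5773 -0.3551] 0.0513 -5.2
side e [ 0.4709 -0.3978] 0.0728 -139.4
tabdir -5.640545371146413
```

>>> play_rows(
  rows=[
    {"slide": [0, 0, -0.35], "delta_rot": [0, 0, 0], "fingers": -1},
    {"slide": [0, 0, -0.35], "delta_rot": [0, 0, 0], "fingers": -1},
    {"slide": [0, 0, -0.35], "delta_rot": [0, 0, 0], "fingers": -1},
    {"slide": [0.26, 0.29, 0], "delta_rot": [0, 0, 0], "fingers": -1},
    {"slide": [0.26, 0.29, 0], "delta_rot": [0, 0, 0], "fingers": -1},
    {"slide": [0.26, 0.29, 0], "delta_rot": [0, 0, 0], "fingers": -1},
    {"slide": [0.26, 0.29, 0], "delta_rot": [0, 0, 0], "fingers": -1},
    {"slide": [0.26, 0.29, 0], "delta_rot": [0, 0, 0], "fingers": -1},
  ],
  squeeze=10,
)

```text
time_s: 1.1
tcp_pos: [0.297, 0.3973, 0.3541]
eef_rot: [180.0, 0.0, -13.5]
contact_force: [1.1, -0.6, -0.7]
gripper_width: 0.0131
gripper_force: 0.0
```

>>> play_rows(
  rows=[
    {"slide": [0.21, 0.29, 0], "delta_rot": [0, 0, 0], "fingers": -1},
    {"slide": [0.21, 0.29, 0], "delta_rot": [0, 0, 0], "fingers": -1},
    {"slide": [0.21, 0.29, 0], "delta_rot": [0, 0, 0], "fingers": -1},
    {"slide": [0.21, 0.29, 0], "delta_rot": [0, 0, 0], "fingers": -1},
    {"slide": [0.21, 0.29, 0], "delta_rot": [0, 0, 0], "fingers": -1},
    {"slide": [0.21, 0.29, 0], "delta_rot": [0, 0, 0], "fingers": -1},
    {"slide": [0, 0, 0], "delta_rot": [0, 0, 1], "fingers": -1},
    {"slide": [0, 0, 0], "delta_rot": [0, 0, 1], "fingers": -1},
  ],
)

```text
time_s: 2.1
tcp_pos: [0.4193, 0.1002, 0.354]
eef_rot: [180.0, 0.0, -23.0]
contact_force: [1.0, 0.1, 0.6]
gripper_width: 0.0004
gripper_force: 0.0
```

>>> play_rows(
  rows=[
    {"slide": [0, 0, 0], "delta_rot": [0, 0, 1], "fingers": -1},
    {"slide": [0, 0, 0], "delta_rot": [0, 0, 1], "fingers": -1},
    {"slide": [0, 0, 0], "delta_rot": [0, 0, 1], "fingers": -1},
    {"slide": [0, 0, 0], "delta_rot": [0, 0, 1], "fingers": -1},
    {"slide": [0, 0, 0], "delta_rot": [0, 0, 1], "fingers": -1},
    {"slide": [0, 0, 0], "delta_rot": [0, 0, 1], "fingers": -1},
    {"slide": [0, 0, 0], "delta_rot": [0, 0, 1], "fingers": -1},
    {"slide": [0, 0, 0], "delta_rot": [0, 0, 1], "fingers": -1},
  ],
)

```text
time_s: 3.1
tcp_pos: [0.419, 0.1012, 0.354]
eef_rot: [180.0, 0.0, -59.5]
contact_force: [-0.2, -0.4, -0.4]
gripper_width: 0.0003
gripper_force: 0.0
```

>>> play_rows(
  rows=[
    {"slide": [0, 0, 0], "delta_rot": [0, 0, 1], "fingers": -1},
    {"slide": [0, 0, 0], "delta_rot": [0, 0, 1], "fingers": -1},
    {"slide": [0, 0, 0], "delta_rot": [0, 0, 1], "fingers": -1},
    {"slide": [0, 0, 0], "delta_rot": [0, 0, 1], "fingers": -1},
    {"slide": [0, 0, 0], "delta_rot": [0, 0, 1], "fingers": -1},
    {"slide": [0, 0, 0], "delta_rot": [0, 0, 1], "fingers": -1},
    {"slide": [0, 0, 0], "delta_rot": [0, 0, 0.7], "fingers": -1},
    {"slide": [0, 0, 0], "delta_rot": [0, 0, 0], "fingers": -1},
  ],
)

```text
time_s: 4.1
tcp_pos: [0.4191, 0.1013, 0.354]
eef_rot: [180.0, -0.0, -90.0]
contact_force: [-0.2, 0.2, -0.6]
gripper_width: 0.0006
gripper_force: 0.0
```

>>> play_rows(
  rows=[
    {"slide": [0.363, -0.097, 0], "delta_rot": [0, 0, 0], "fingers": -1},
    {"slide": [0.363, -0.097, 0], "delta_rot": [0, 0, 0], "fingers": -1},
    {"slide": [0.363, -0.097, 0], "delta_rot": [0, 0, 0], "fingers": -1},
    {"slide": [0.363, -0.097, 0], "delta_rot": [0, 0, 0], "fingers": -1},
    {"slide": [0.363, -0.097, 0], "delta_rot": [0, 0, 0], "fingers": -1},
    {"slide": [0.363, -0.097, 0], "delta_rot": [0, 0, 0], "fingers": -1},
    {"slide": [0.363, -0.097, 0], "delta_rot": [0, 0, 0], "fingers": -1},
    {"slide": [0, 0, 0], "delta_rot": [0, 0, 0], "fingers": -1},
  ],
)

```text
time_s: 5.1
tcp_pos: [0.5207, -0.2831, 0.3521]
eef_rot: [179.8, 0.0, -90.2]
contact_force: [0.5, 0.5, -0.0]
gripper_width: 0.0007
gripper_force: 0.0
```

>>> play_rows(
  rows=[
    {"slide": [0, 0, 0.35], "delta_rot": [0, 0, 0], "fingers": -1},
    {"slide": [0, 0, 0.35], "delta_rot": [0, 0, 0], "fingers": -1},
    {"slide": [0, 0, 0.35], "delta_rot": [0, 0, 0], "fingers": -1},
    {"slide": [0, 0, 0.35], "delta_rot": [0, 0, 0], "fingers": -1},
    {"slide": [0, 0, 0.2], "delta_rot": [0, 0, 0], "fingers": -1},
    {"slide": [0, 0, 0.1], "delta_rot": [0, 0, 0], "fingers": -1},
    {"slide": [0, 0, 0], "delta_rot": [0, 0, 0], "fingers": -1},
  ],
)

```text
time_s: 5.98
tcp_pos: [0.5206, -0.2796, 0.099]
eef_rot: [179.9, 0.0, -90.0]
contact_force: [-0.3, -0.7, -0.4]
gripper_width: 0.0004
gripper_force: 0.0
```

```bash
python3 - <<'E'
from plant import r
import cv2,numpy as np
a=r.capture("top")["image"][185:275,340:440]; b=r.capture("side")["image"][270:360,210:310]
f=lambda i:cv2.resize(i,(400,360),interpolation=cv2.INTER_CUBIC)
cv2.imwrite('pics/chk.png',np.hstack([f(a),f(b)]))
print(r.get_state()["tcp_pos"])
E
```

```text
[ 0.52174713 -0.28003688  0.10069108]
```

View pics/chk.png

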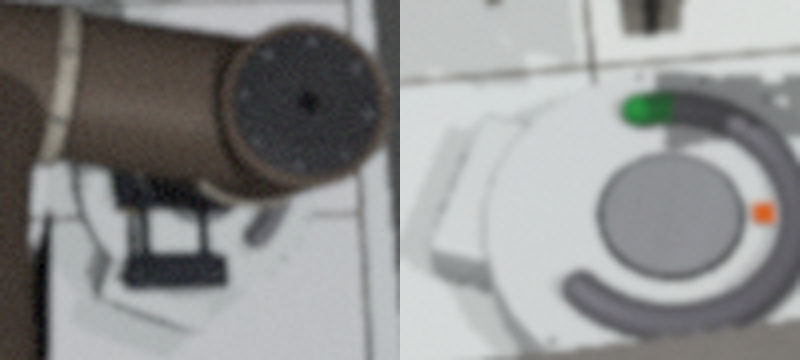

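The side view shows the finger ends at about crop (652,33), image (273,278). I projected the TCP to about v=284, so I'll check that before touching.

```bash
python3 - <<'E'
from plant import r
import cv2,numpy as np
c=r.capture("side"); p=r.get_state()["tcp_pos"]; q=c["R"]@p+c["t"]
u=c["fx"]*q[0]/q[2]+c["cx"]; v=c["fy"]*q[1]/q[2]+c["cy"]; print(p,u,v,(u-235)*8,(v-235)*8)
i=c["image"][235:305,235:325]
cv2.imwrite('pics/z.png',cv2.resize(i,None,fx=8,fy=8,interpolation=cv2.INTER_CUBIC))
E
```

```text
[ 0.52187312 -0.2800978   0.10089617] 272.14007781802366 283.4789730730235 297.12062254418925 387.831784584188
```

View pics/z.png

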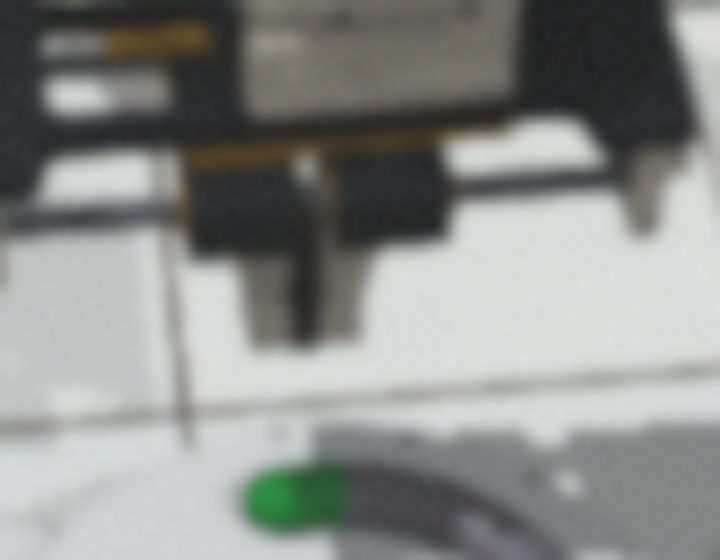

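>>> play_rows(
  rows=[
    {"slide": [0, 0, 0.1], "delta_rot": [0, 0, 0], "fingers": -1},
    {"slide": [0, 0, 0.1], "delta_rot": [0, 0, 0], "fingers": -1},
    {"slide": [0, 0, 0.03], "delta_rot": [0, 0, 0], "fingers": -1},
    {"slide": [0, 0, 0], "delta_rot": [0, 0, 0], "fingers": -1},
  ],
)

```text
time_s: 6.62
tcp_pos: [0.5204, -0.2799, 0.064]
eef_rot: [179.9, 0.0, -90.1]
contact_force: [0.3, 0.6, 0.2]
gripper_width: 0.0005
gripper_force: 0.0
```

>>> play_rows(
  rows=[
    {"slide": [0, 0, 0.02], "delta_rot": [0, 0, 0], "fingers": -1},
    {"slide": [0, 0, 0], "delta_rot": [0, 0, 0], "fingers": -1},
  ],
)

```text
time_s: 6.88
tcp_pos: [0.5208, -0.2799, 0.0618]
eef_rot: [-180.0, 0.0, -90.1]
contact_force: [-0.8, -0.6, 0.7]
gripper_width: 0.0004
gripper_force: 0.0
```

>>> play_rows(
  rows=[
    {"slide": [0, 0, 0.02], "delta_rot": [0, 0, 0], "fingers": -1},
    {"slide": [0, 0, 0], "delta_rot": [0, 0, 0], "fingers": -1},
  ],
)

```text
time_s: 7.12
tcp_pos: [0.5206, -0.2798, 0.0586]
eef_rot: [180.0, 0.0, -90.1]
contact_force: [-0.4, -0.7, 0.0]
gripper_width: 0.0007
gripper_force: 0.0
```

>>> play_rows(
  rows=[
    {"slide": [0, 0, 0.02], "delta_rot": [0, 0, 0], "fingers": -1},
    {"slide": [0, 0, 0], "delta_rot": [0, 0, 0], "fingers": -1},
  ],
)

```text
time_s: 7.38
tcp_pos: [0.5205, -0.2799, 0.0555]
eef_rot: [180.0, 0.0, -90.1]
contact_force: [-0.8, 0.9, 1.2]
gripper_width: 0.0005
gripper_force: 0.0
```

>>> play_rows(
  rows=[
    {"slide": [0, 0, 0], "delta_rot": [0, 0, 0], "fingers": -1},
  ],
)

```text
time_s: 7.5
tcp_pos: [0.5208, -0.2799, 0.0558]
eef_rot: [180.0, -0.0, -90.1]
contact_force: [0.8, -0.0, -0.5]
gripper_width: 0.0005
gripper_force: 0.0
```

```bash
python3 - <<'E'
from plant import r
import cv2,numpy as np
c=r.capture("side"); p=r.get_state()["tcp_pos"]; q=c["R"]@p+c["t"]
u=c["fx"]*q[0]/q[2]+c["cx"]; v=c["fy"]*q[1]/q[2]+c["cy"]; print(p,u,v,(u-225)*7,(v-265)*7)
i=c["image"][265:345,225:335]
cv2.imwrite('pics/z2.png',cv2.resize(i,None,fx=7,fy=7,interpolation=cv2.INTER_CUBIC))
E
```

```text
[ 0.52081429 -0.27994903  0.05579441] 271.4170761743205 296.0464171701707 324.9195332202437 217.3249201911948
```

View pics/z2.png

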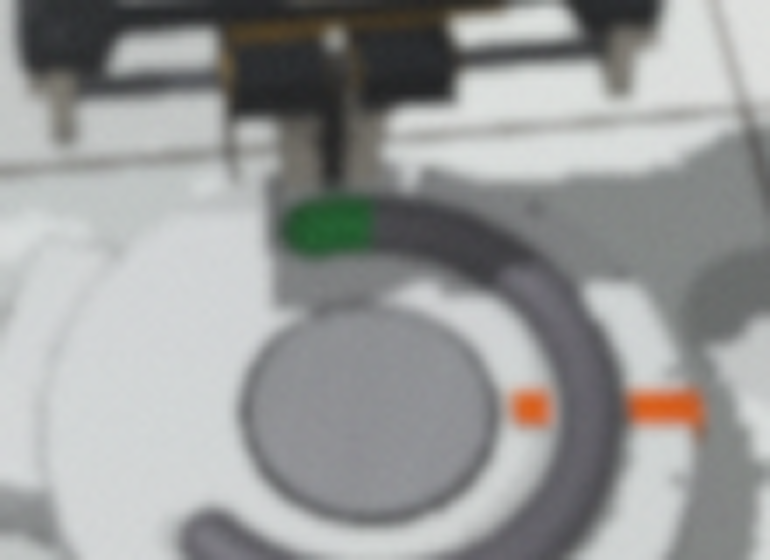

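The finger ends show at crop (330,187), just above and behind the green end at (330,228), with no contact. The top view puts the gripper at the right y, so the tips seem to sit 10–20 mm higher than the TCP reading. I'll keep going down in small steps.

>>> play_rows(
  rows=[
    {"slide": [0, 0, 0.02], "delta_rot": [0, 0, 0], "fingers": -1},
    {"slide": [0, 0, 0], "delta_rot": [0, 0, 0], "fingers": -1},
  ],
)

```text
time_s: 7.8
tcp_pos: [0.5205, -0.2799, 0.0525]
eef_rot: [180.0, 0.0, -90.1]
contact_force: [0.6, 0.2, 0.7]
gripper_width: 0.0001
gripper_force: 0.0
```

>>> play_rows(
  rows=[
    {"slide": [0, 0, 0.02], "delta_rot": [0, 0, 0], "fingers": -1},
    {"slide": [0, 0, 0], "delta_rot": [0, 0, 0], "fingers": -1},
  ],
)

```text
time_s: 8.05
tcp_pos: [0.5206, -0.2799, 0.0495]
eef_rot: [180.0, 0.0, -90.1]
contact_force: [0.9, 0.3, -0.4]
gripper_width: 0.0006
gripper_force: 0.0
```

>>> play_rows(
  rows=[
    {"slide": [0, 0, 0.015], "delta_rot": [0, 0, 0], "fingers": -1},
    {"slide": [0, 0, 0], "delta_rot": [0, 0, 0], "fingers": -1},
  ],
)

```text
time_s: 8.3
tcp_pos: [0.5206, -0.2799, 0.0473]
eef_rot: [180.0, 0.0, -90.1]
contact_force: [0.4, -0.1, 1.1]
gripper_width: 0.0006
gripper_force: 0.0
```

>>> play_rows(
  rows=[
    {"slide": [0, 0, 0.015], "delta_rot": [0, 0, 0], "fingers": -1},
    {"slide": [0, 0, 0], "delta_rot": [0, 0, 0], "fingers": -1},
  ],
)

```text
time_s: 8.55
tcp_pos: [0.5206, -0.2799, 0.0451]
eef_rot: [180.0, 0.0, -90.1]
contact_force: [1.2, 0.1, 0.6]
gripper_width: 0.0005
gripper_force: 0.0
```

```bash
python3 - <<'E'
from plant import r
import cv2,numpy as np
f=[]
for k in range(4):
    c=r.capture("side"); s=r.get_state(); f.append(s["contact_force"])
p=s["tcp_pos"]; print(p,np.mean(f,0))
i=c["image"][265:345,225:335]
cv2.imwrite('pics/z3.png',cv2.resize(i,None,fx=7,fy=7,interpolation=cv2.INTER_CUBIC))
E
```

```text
[ 0.52080269 -0.27996914  0.04531415] [-0.1274848  -0.14893606  0.07450404]
```

View pics/z3.png

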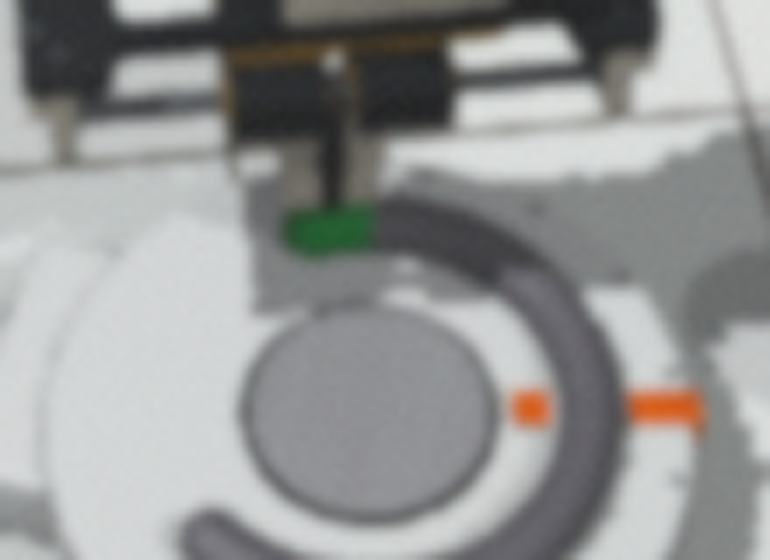

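The finger ends now overlap the top edge of the green end, at crop (333,208), so they're just above the crown. I'll use finer steps and average the force.

>>> play_rows(
  rows=[
    {"slide": [0, 0, 0.015], "delta_rot": [0, 0, 0], "fingers": -1},
    {"slide": [0, 0, 0], "delta_rot": [0, 0, 0], "fingers": -1},
  ],
)

```text
time_s: 9.0
tcp_pos: [0.5206, -0.2799, 0.0428]
eef_rot: [180.0, 0.0, -90.1]
contact_force: [0.2, -0.3, 0.1]
gripper_width: 0.0009
gripper_force: 0.0
```

>>> play_rows(
  rows=[
    {"slide": [0, 0, 0.01], "delta_rot": [0, 0, 0], "fingers": -1},
    {"slide": [0, 0, 0], "delta_rot": [0, 0, 0], "fingers": -1},
  ],
)

```text
time_s: 9.25
tcp_pos: [0.5206, -0.2799, 0.0413]
eef_rot: [180.0, 0.0, -90.1]
contact_force: [-0.6, 0.2, 0.3]
gripper_width: 0.0007
gripper_force: 0.0
```

```bash
cat > f.py <<'E'
from plant import r
import numpy as np
f=[]
for k in range(4):
    r.capture("side"); s=r.get_state(); f.append(s["contact_force"])
print(s["time_s"],s["tcp_pos"],np.mean(f,0),np.array(f)[:,2])
E
python3 f.py
```

```text
9.45 [ 0.52076757 -0.2799289   0.0415304 ] [-0.33353445 -0.0395166   0.03357748] [-0.09733649 -0.21851971  0.2839534   0.16621272]
```

>>> play_rows(
  rows=[
    {"slide": [0, 0, 0.01], "delta_rot": [0, 0, 0], "fingers": -1},
    {"slide": [0, 0, 0], "delta_rot": [0, 0, 0], "fingers": -1},
  ],
)

```text
time_s: 9.7
tcp_pos: [0.5207, -0.2799, 0.0399]
eef_rot: [180.0, 0.0, -90.1]
contact_force: [-0.6, -0.7, -0.0]
gripper_width: 0.0003
gripper_force: 0.0
```

```bash
python3 f.py
```

```text
9.9 [ 0.52076055 -0.27994262  0.04001911] [ 0.55076426 -0.2080617   0.29498313] [ 0.38045841  0.83865896  0.16468246 -0.20386729]
```

>>> play_rows(
  rows=[
    {"slide": [0, 0, 0.01], "delta_rot": [0, 0, 0], "fingers": -1},
    {"slide": [0, 0, 0], "delta_rot": [0, 0, 0], "fingers": -1},
  ],
)

```text
time_s: 10.15
tcp_pos: [0.5206, -0.2799, 0.0383]
eef_rot: [180.0, 0.0, -90.1]
contact_force: [0.3, 0.1, -0.4]
gripper_width: 0.0005
gripper_force: 0.0
```

```bash
python3 f.py
```

```text
10.35 [ 0.52076079 -0.27994728  0.03851242] [ 0.3662936  -0.16600641  0.05619838] [-0.37633281  0.65172507  0.3716     -0.42219876]
```

>>> play_rows(
  rows=[
    {"slide": [0, 0, 0.012], "delta_rot": [0, 0, 0], "fingers": -1},
    {"slide": [0, 0, 0], "delta_rot": [0, 0, 0], "fingers": -1},
  ],
)

```text
time_s: 10.6
tcp_pos: [0.5206, -0.2799, 0.0365]
eef_rot: [180.0, 0.0, -90.1]
contact_force: [-0.5, 0.1, -0.2]
gripper_width: 0.0003
gripper_force: 0.0
```

```bash
python3 f.py
```

```text
10.8 [ 0.52080025 -0.27994981  0.03675036] [ 0.10902313  0.07746156 -0.03072167] [-0.0460205  -0.3300661   0.44978238 -0.19658246]
```

>>> play_rows(
  rows=[
    {"slide": [0, 0, 0.01], "delta_rot": [0, 0, 0], "fingers": -1},
    {"slide": [0, 0, 0], "delta_rot": [0, 0, 0], "fingers": -1},
  ],
)

```text
time_s: 11.05
tcp_pos: [0.5206, -0.2799, 0.0351]
eef_rot: [180.0, 0.0, -90.1]
contact_force: [-0.3, 0.4, 0.0]
gripper_width: 0.0004
gripper_force: 0.0
```

```bash
python3 f.py
```

```text
11.25 [ 0.5208077  -0.27992353  0.03524282] [-0.249795   -0.02294437 -0.39638233] [-0.35109257 -0.59135322 -0.28445326 -0.35863026]
```

```bash
python3 - <<'E'
from plant import r
import cv2,numpy as np
i=np.mean([r.capture("side")["image"].astype(float) for _ in range(4)],0).astype(np.uint8)[272:312,245:300]
cv2.imwrite('pics/z4.png',cv2.resize(i,None,fx=14,fy=14,interpolation=cv2.INTER_CUBIC))
E
```

```text
(no output)
```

View pics/z4.png

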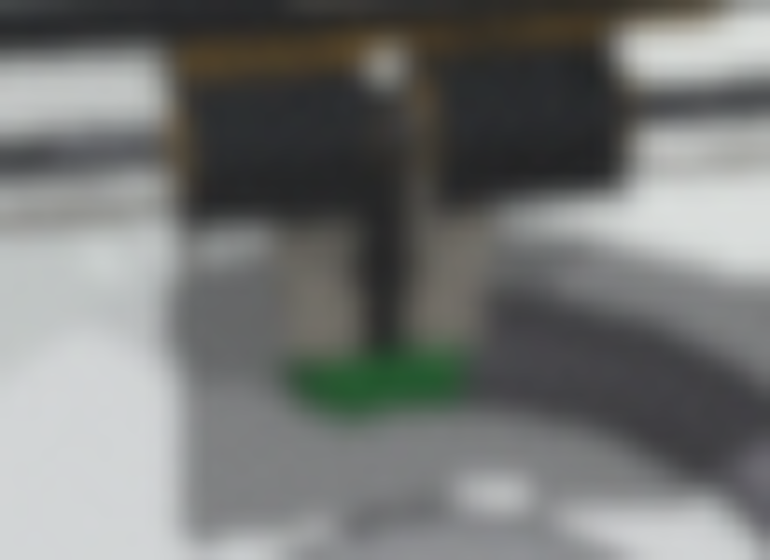

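The finger ends now cover the middle of the green end, with their bottom edge at crop (385,355), about at crown level. Contact should come very soon, so I'll step 1 mm at a time.

>>> play_rows(
  rows=[
    {"slide": [0, 0, 0.01], "delta_rot": [0, 0, 0], "fingers": -1},
    {"slide": [0, 0, 0], "delta_rot": [0, 0, 0], "fingers": -1},
  ],
)

```text
time_s: 11.7
tcp_pos: [0.5206, -0.2799, 0.0335]
eef_rot: [180.0, 0.0, -90.1]
contact_force: [0.2, -0.8, -0.1]
gripper_width: 0.0003
gripper_force: 0.0
```

```bash
python3 f.py
```

```text
11.9 [ 0.52076235 -0.27992495  0.03371169] [-0.49292976  0.15860921 -0.12348287] [ 0.09211714 -0.22143046 -0.22361322 -0.14100491]
```

>>> play_rows(
  rows=[
    {"slide": [0, 0, 0.01], "delta_rot": [0, 0, 0], "fingers": -1},
    {"slide": [0, 0, 0], "delta_rot": [0, 0, 0], "fingers": -1},
  ],
)

```text
time_s: 12.15
tcp_pos: [0.5206, -0.2799, 0.0321]
eef_rot: [180.0, 0.0, -90.1]
contact_force: [0.1, -0.4, 0.4]
gripper_width: 0.0003
gripper_force: 0.0
```

```bash
python3 f.py
```

```text
12.35 [ 0.52080606 -0.27992363  0.03221822] [-0.16882311 -0.07624363  0.22432674] [-0.54475306  1.17229316  0.00229639  0.26747049]
```

```bash
cat > sink.py <<'E'
from plant import r
import cv2,numpy as np,pickle
a=pickle.load(open('side.pkl','rb'))["image"]
b=np.mean([r.capture("side")["image"].astype(float) for _ in range(4)],0)
g=lambda i:cv2.cvtColor(i.astype(np.uint8),cv2.COLOR_BGR2GRAY).astype(np.float32)
A,B=g(a),g(b)
for n,(u0,u1,v0,v1) in dict(railend=(244,262,334,350),railright=(296,316,330,352),plate=(258,298,306,342),nose=(216,240,300,340)).items():
    T=A[v0:v1,u0:u1]; W=B[v0-5:v1+5,u0-5:u1+5]
    m=cv2.matchTemplate(W,T,cv2.TM_CCOEFF_NORMED); _,x,_,p=cv2.minMaxLoc(m)
    y=p[1]; c=m[:,p[0]]; s=0.5*(c[y-1]-c[y+1])/(c[y-1]-2*c[y]+c[y+1]) if 0<y<10 else 0
    print(n,x,p[0]-5,y-5+s)
f=r.get_state();print(f["tcp_pos"],f["contact_force"])
E
python3 sink.py
```

```text
railend 0.9996105432510376 0 -0.027560227
railright 0.9995331168174744 0 -0.008392496
plate 0.7647203207015991 0 0.3092317
nose 0.9903144240379333 0 0.049054988
[ 0.52074977 -0.27996423  0.03223645] [ 0.84896013 -0.25251305 -0.88725023]
```

>>> play_rows(
  rows=[
    {"slide": [0, 0, 0.01], "delta_rot": [0, 0, 0], "fingers": -1},
    {"slide": [0, 0, 0], "delta_rot": [0, 0, 0], "fingers": -1},
  ],
)

```text
time_s: 12.8
tcp_pos: [0.5209, -0.28, 0.0308]
eef_rot: [-180.0, -0.0, -90.1]
contact_force: [0.0, 0.7, 1.3]
gripper_width: 0.0004
gripper_force: 0.7
```

```bash
python3 f.py; python3 sink.py
```

```text
13.0 [ 0.52087034 -0.27994115  0.03083507] [ 0.14666302 -0.0397037   1.41636616] [1.19050291 1.153568   1.63940721 1.68198651]
railend 0.9980067014694214 0 0.12571283
railright 0.9976558685302734 0 0.0069811847
plate 0.7578189969062805 0 0.35386917
nose 0.99052494764328 0 0.052969135
[ 0.52090386 -0.27996064  0.03079865] [ 0.54593261 -0.50827553  0.55537166]
```

>>> play_rows(
  rows=[
    {"slide": [0, 0, 0.01], "delta_rot": [0, 0, 0], "fingers": -1},
    {"slide": [0, 0, 0], "delta_rot": [0, 0, 0], "fingers": -1},
  ],
)

```text
time_s: 13.45
tcp_pos: [0.5209, -0.2799, 0.0292]
eef_rot: [-180.0, -0.0, -90.1]
contact_force: [0.5, -0.3, 2.7]
gripper_width: 0.0004
gripper_force: 1.2
```

```bash
python3 f.py; python3 sink.py
```

```text
13.65 [ 0.52089259 -0.27995863  0.02929748] [0.33271328 0.16521067 2.24688692] [2.15474672 2.08601291 2.22886362 2.51792444]
railend 0.9863882064819336 0 0.4970745
railright 0.9902623295783997 0 -0.12700541
plate 0.7351744771003723 0 0.4476333
nose 0.9889058470726013 0 0.046737704
[ 0.52087411 -0.2799816   0.02930405] [ 0.43252774 -0.40206695  1.96520661]
```

Contact. The rail began to sink at a TCP z of about 0.0313, and it's now pressed about 2 mm at 2.2 N. I'll press to about 5 mm and work out the arc steps.

>>> play_rows(
  rows=[
    {"slide": [0, 0, 0.01], "delta_rot": [0, 0, 0], "fingers": -1},
    {"slide": [0, 0, 0.01], "delta_rot": [0, 0, 0], "fingers": -1},
    {"slide": [0, 0, 0], "delta_rot": [0, 0, 0], "fingers": -1},
  ],
)

```text
time_s: 14.22
tcp_pos: [0.5209, -0.28, 0.0263]
eef_rot: [-180.0, -0.0, -90.1]
contact_force: [-0.0, 0.9, 3.3]
gripper_width: 0.0007
gripper_force: 2.1
```

```bash
python3 f.py; python3 sink.py; python3 - <<'E'
import numpy as np
t=np.radians(np.linspace(94.7,-5.3,21)); x,y=.5267+.07*np.cos(t),-.35+.07*np.sin(t)
for k in range(20): print(k,np.round([-(y[k+1]-y[k])/.15,-(x[k+1]-x[k])/.15],3), x[k+1].round(4),y[k+1].round(4))
E
```

```text
14.425 [ 0.52089225 -0.27996533  0.0263308 ] [ 0.56319386 -0.03117705  4.59378716] [4.60486246 4.40128225 5.09367169 4.27533223]
railend 0.9931672811508179 0 1.0555098
railright 0.9726278185844421 0 -0.111804605
plate 0.6954116821289062 0 0.54360574
nose 0.9877048134803772 0 0.055787466
[ 0.52087298 -0.27994972  0.02626923] [ 1.09742986 -0.28367257  2.97020505]
0 [-0.002 -0.041] 0.5271 -0.28
1 [ 0.002 -0.041] 0.5332 -0.2803
2 [ 0.006 -0.04 ] 0.5392 -0.2811
3 [ 0.009 -0.04 ] 0.5452 -0.2825
4 [ 0.012 -0.039] 0.551 -0.2843
5 [ 0.016 -0.038] 0.5566 -0.2867
6 [ 0.019 -0.036] 0.562 -0.2896
7 [ 0.022 -0.034] 0.5672 -0.2929
8 [ 0.025 -0.032] 0.572 -0.2966
9 [ 0.028 -0.03 ] 0.5765 -0.3008
10 [ 0.03  -0.027] 0.5806 -0.3053
11 [ 0.032 -0.025] 0.5843 -0.3102
12 [ 0.034 -0.022] 0.5875 -0.3153
13 [ 0.036 -0.019] 0.5903 -0.3207
14 [ 0.038 -0.015] 0.5926 -0.3264
15 [ 0.039 -0.012] 0.5944 -0.3322
16 [ 0.04  -0.009] 0.5957 -0.3382
17 [ 0.04  -0.005] 0.5965 -0.3443
18 [ 0.041 -0.002] 0.5967 -0.3504
19 [0.041 0.002] 0.5964 -0.3565
```

>>> play_rows(
  rows=[
    {"slide": [-0.002, -0.041, 0], "delta_rot": [0, 0, 0], "fingers": -1},
    {"slide": [0.002, -0.041, 0], "delta_rot": [0, 0, 0], "fingers": -1},
    {"slide": [0.006, -0.04, 0], "delta_rot": [0, 0, 0], "fingers": -1},
    {"slide": [0.009, -0.04, 0], "delta_rot": [0, 0, 0], "fingers": -1},
  ],
)

```text
time_s: 15.12
tcp_pos: [0.5453, -0.2822, 0.026]
eef_rot: [180.0, 0.0, -90.1]
contact_force: [-3.7, 1.1, 3.6]
gripper_width: 0.0004
gripper_force: 2.1
```

```bash
python3 f.py; python3 sink.py
```

```text
15.325 [ 0.54613517 -0.28236469  0.02640112] [-0.92453057  0.76563056  4.33812574] [4.1210355  4.6785643  3.76524516 4.787658  ]
railend 0.9946297407150269 0 1.0482304
railright 0.9751319289207458 0 -0.12041681
plate 0.8092911839485168 0 0.3408505
nose 0.9944497346878052 0 0.056803025
[ 0.54602065 -0.28234726  0.02667068] [1.080648   0.39820232 3.70376094]
```

Pressing is steady, so I'll continue along the arc.

>>> play_rows(
  rows=[
    {"slide": [0.012, -0.039, 0], "delta_rot": [0, 0, 0], "fingers": -1},
    {"slide": [0.016, -0.038, 0], "delta_rot": [0, 0, 0], "fingers": -1},
    {"slide": [0.019, -0.036, 0], "delta_rot": [0, 0, 0], "fingers": -1},
    {"slide": [0.022, -0.034, 0], "delta_rot": [0, 0, 0], "fingers": -1},
    {"slide": [0.025, -0.032, 0], "delta_rot": [0, 0, 0], "fingers": -1},
    {"slide": [0.028, -0.03, 0], "delta_rot": [0, 0, 0], "fingers": -1},
    {"slide": [0, 0, 0], "delta_rot": [0, 0, 0], "fingers": -1},
  ],
)

```text
time_s: 16.4
tcp_pos: [0.5773, -0.3012, 0.0263]
eef_rot: [-179.9, -0.0, -90.1]
contact_force: [-0.4, -0.9, 4.2]
gripper_width: 0.0004
gripper_force: 2.0
```

```bash
python3 f.py; python3 sink.py
```

```text
16.6 [ 0.57726867 -0.30110092  0.02673491] [ 0.53718708 -1.83555362  3.77167318] [3.74374853 3.06924327 4.64580636 3.62789454]
railend 0.9958572387695312 0 1.0071232
railright 0.976518988609314 0 -0.10922305
plate 0.6981467008590698 0 0.20776239
nose 0.9336468577384949 0 0.2575762
[ 0.57706886 -0.30084775  0.02665486] [ 1.66400545 -1.61198081  4.19019052]
```

>>> play_rows(
  rows=[
    {"slide": [0.03, -0.027, 0], "delta_rot": [0, 0, 0], "fingers": -1},
    {"slide": [0.032, -0.025, 0], "delta_rot": [0, 0, 0], "fingers": -1},
    {"slide": [0.034, -0.022, 0], "delta_rot": [0, 0, 0], "fingers": -1},
    {"slide": [0.036, -0.019, 0], "delta_rot": [0, 0, 0], "fingers": -1},
    {"slide": [0.038, -0.015, 0], "delta_rot": [0, 0, 0], "fingers": -1},
  ],
)

```text
time_s: 17.42
tcp_pos: [0.5928, -0.3264, 0.0261]
eef_rot: [-180.0, 0.0, -90.1]
contact_force: [-1.0, 3.0, 3.6]
gripper_width: 0.0002
gripper_force: 2.1
```

>>> play_rows(
  rows=[
    {"slide": [0.039, -0.012, 0], "delta_rot": [0, 0, 0], "fingers": -1},
    {"slide": [0.04, -0.009, 0], "delta_rot": [0, 0, 0], "fingers": -1},
    {"slide": [0.04, -0.005, 0], "delta_rot": [0, 0, 0], "fingers": -1},
    {"slide": [0.041, -0.002, 0], "delta_rot": [0, 0, 0], "fingers": -1},
    {"slide": [0.041, 0.002, 0], "delta_rot": [0, 0, 0], "fingers": -1},
    {"slide": [0, 0, 0], "delta_rot": [0, 0, 0], "fingers": -1},
    {"slide": [0, 0, 0], "delta_rot": [0, 0, 0], "fingers": -1},
  ],
)

```text
time_s: 18.3
tcp_pos: [0.5966, -0.3571, 0.0265]
eef_rot: [-180.0, -0.1, -90.1]
contact_force: [-1.2, -3.6, 4.2]
gripper_width: 0.0005
gripper_force: 2.0
```

```bash
python3 f.py; python3 sink.py; python3 - <<'E'
from plant import r
import cv2
i=r.capture("side")["image"][265:345,225:335]
cv2.imwrite('pics/end.png',cv2.resize(i,None,fx=7,fy=7,interpolation=cv2.INTER_CUBIC))
E
```

```text
18.5 [ 0.59660034 -0.35660622  0.02646696] [ 3.20175204e-03 -2.80578514e+00  4.12194123e+00] [3.93101753 4.27527043 4.45979476 3.8216822 ]
railend 0.99351567029953 0 1.0596788
railright 0.8724606037139893 -1 0.71992445
plate 0.40883344411849976 0 0.0010572554
nose 0.8844788670539856 0 0.33044446
[ 0.59657351 -0.35634345  0.02634886] [ 1.42945802 -3.7195879   3.70964582]
```

View pics/end.png

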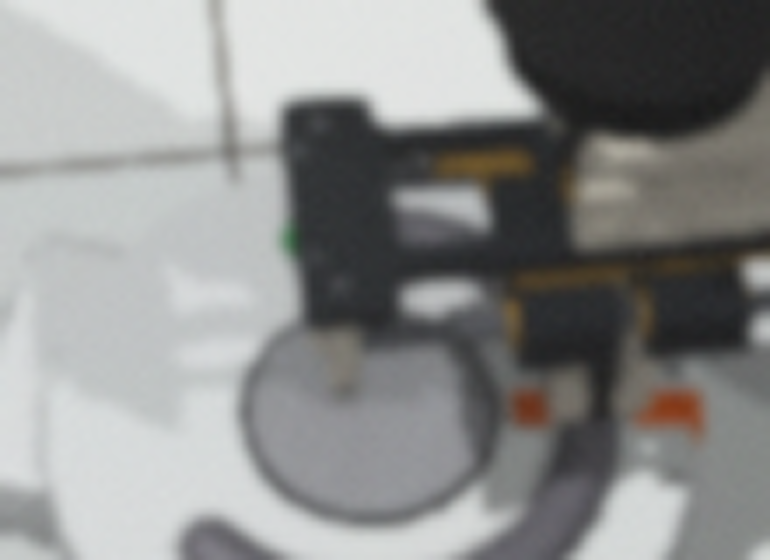

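The finger ends sit on the rail at crop (600,412), in line with the orange tabs at (530,408) and (670,408), and the rail is still pressed at about 4 N. Handing in.

```bash
python3 -c "
from plant import r
print(r.close_job())"
```

```text
the job is handed in; nothing more can be done
None
```

I handed the job in with the fingertips resting on the rail at the orange pointer, pressing with about 4 N; at each check along the way the rail was still pressed and short of its stop, but no verdict came back.

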